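# Load the thread roller stands

## Robot

A 6-joint arm with a two-finger parallel gripper is mounted at the origin on the work surface. World frame = base frame: x ahead of the robot, y to its left, z up, the work surface at z = 0. Lengths are in m, angles in rad, forces in N, time in s.
With the tool pointing down it reaches from about 0.3 to 0.775 m from the base axis. Payload 14.6 kg.
Tool frame: the origin (TCP) lies on the centre line of the jaws, within the pads' length; the fingertips stand 19 mm ahead of it and the grasp point (between the pads) is the TCP; y points along the fingers, x is the direction in which the jaws open and shut, and the axes are right-handed (so a half turn about y gives the same grasp; the last joint's range is limited). The gripper opens to 94 mm and grips with 3 to 60 N. Pads are 16 mm wide; open, the fingers measure 119 mm over their backs; the gripper's body (75 mm by 177 mm) begins 78 mm behind the grasp point.
Start: joints at [-1.387, 0.3, 1.521, -0, 1.321, -0.067], TCP at [0.136, -0.533, 0.224] pointing down, gripper open.
Joint ranges: [-3.03, 3.03], [-0.79, 2.21], [0.23, 2.52], [-1.04, 4.18], [0, 3.07], [-2.55, 2.55]. Speed limits (rad/s): [2.22, 2.22, 2.57, 3.14, 3.14, 3.14].

## Interface

Orientations are given as [roll, pitch, yaw] about the fixed x, y, z axes, in that order (R = Rz(yaw) Ry(pitch) Rx(roll)).
In Python, from station import get_obs, cams, workorder gives the robot as it stands.
- The arm moves only by the shell command python3 -m handwheel 'ROWS' [FORCE]. ROWS is JSON, a list of rows, each an object of numbers: "fingers": the opening, from -1 (shut) to 1 (fully open); "x", "y", "z": the shift along the tool's x, y, z in m; "spin": the turn about the tool's y in degrees. In form: [{"fingers": .., "x": .., "y": .., "z": .., "spin": ..}, ...]. A call has exactly 10 rows; each row is the pose to reach, as a shift and turn from the pose commanded when the call began, along the tool's axes at that moment; what a row does not reach only later rows make up. A row lasts 1/10 s, in which the tool goes at most 50 mm and 8.59 degrees, less where a joint would pass 70% of its speed; a pose out of reach is approached as far as the arm can. A call with a gripper value outside its range is refused whole. The fingers move at their own pace and stop on an object; FORCE is the grip in N (left out, the last holds). Time passes only in rows, so rows that repeat a pose let the fingers close, or fill a call up. It gives the time, the measured TCP pose, the force and the opening at its end, in the units of the state.
- get_obs(): the state, without advancing time (a new reading comes with each control period).
- cams.camera(name): name is "side" or "top" or "wrist"; returns (picture, depth): 400x640x3 uint8, red, green, blue; 400x640 float32, m along the optical axis (not along the pixel's ray), 0 where there is no reading.
- cams.get_calibration(name): a dict with "fx", "fy", "cx", "cy" (pixels), "dist" ([k1, k2, p1, p2, k3] as OpenCV has them; the pictures are not rectified), "view" (4x4, takes a point from world to camera coordinates). Camera axes: x right, y down, z forward; pixel columns grow to the right and rows downward; lengths in m; the calibration is good to about 2 mm. A picture is of the moment at which its call begins: read the wrist's pose just before it. get_calibration takes no time and is no camera call; for the wrist camera it gives the pose at the moment of the call.
- workorder.hand_in(): hands the job in, once; it reports no verdict.
The state is a dict: "time_s": time; "qpos": joint angles; "joint_vel": joint speeds; "tau": joint torques, N m; "ee_pos": TCP position; "eef_rot": TCP orientation; "force": force on the tool from outside, world axes, zero at the start; "moment": the same for the moment, N m; "grip_width": finger opening in m.
Only numpy, scipy, OpenCV 4.12 (cv2) and the standard library are available. Lean on these libraries where they do the work, as an engineer would, in place of code of your own. Each camera call takes 0.05 s, during which the arm holds its last target. There are 200 camera calls.

## Task

Three straight tubes of thread, one long, one medium and one short, lie about the bench: lay each on the roller stand of its own length, long on long, medium on medium and short on short, so that it rests in the groove on both rollers between the end plates and lies still. Set them down gently, do not drop them, and leave the cones and the flanged reel standing where they are.

Things in the scene. Friction and masses are not known exactly. Their poses are not given: they have to be found in the camera images.
- tube_long: the long straight tube of thread: a plain grey cylinder of wound thread, 50 mm in diameter and 120 mm long, with a 32 mm cardboard core standing out 5 mm at each end (130 mm overall), about 220 g, lying on its side on the bench, free to roll. Origin at its centre (25 mm above what it lies on when on the bench); y runs along the tube; x and z turn as it rolls.
- tube_medium: the medium straight tube of thread: a plain grey cylinder of wound thread, 50 mm in diameter and 90 mm long, with a 32 mm cardboard core standing out 5 mm at each end (100 mm overall), about 190 g, lying on its side on the bench, free to roll. Origin at its centre (25 mm above what it lies on when on the bench); y runs along the tube; x and z turn as it rolls.
- tube_short: the short straight tube of thread: a plain grey cylinder of wound thread, 50 mm in diameter and 60 mm long, with a 32 mm cardboard core standing out 5 mm at each end (70 mm overall), about 160 g, lying on its side on the bench, free to roll. Origin at its centre (25 mm above what it lies on when on the bench); y runs along the tube; x and z turn as it rolls.
- stand_long: the long roller stand, fixed: grey base 70 mm wide (x), 160 mm long (y), plywood end plates 36 mm high and 5 mm thick, 150 mm clear between them; two free-turning steel rollers, 18 mm thick, along y at x = -20 and +20 mm, tops 25 mm above the bench. Open at sides and top. Origin: centre of underside, z up. A tube in the groove has its axis 43.5 mm above the bench, and the matching tube 10 mm to spare at each end.
- stand_medium: the medium roller stand, fixed: grey base 70 mm wide (x), 130 mm long (y), plywood end plates 36 mm high and 5 mm thick, 120 mm clear between them; two free-turning steel rollers, 18 mm thick, along y at x = -20 and +20 mm, tops 25 mm above the bench. Open at sides and top. Origin: centre of underside, z up. A tube in the groove has its axis 43.5 mm above the bench, and the matching tube 10 mm to spare at each end.
- stand_short: the short roller stand, fixed: grey base 70 mm wide (x), 100 mm long (y), plywood end plates 36 mm high and 5 mm thick, 90 mm clear between them; two free-turning steel rollers, 18 mm thick, along y at x = -20 and +20 mm, tops 25 mm above the bench. Open at sides and top. Origin: centre of underside, z up. A tube in the groove has its axis 43.5 mm above the bench, and the matching tube 10 mm to spare at each end.
- cone_a: a small cone of grey thread standing upright, 52 mm across at the foot, 34 mm at the top, 85 mm high with its white core; loose, not part of the job. Origin at the centre of its underside.
- cone_b: a small cone of grey thread standing upright, 52 mm across at the foot, 34 mm at the top, 85 mm high with its white core; loose, not part of the job. Origin at the centre of its underside.
- reel: a small flanged reel standing on end, copper-coloured winding between two black flanges 52 mm across, 45 mm high; loose, not part of the job. Origin at the centre of its underside.
Things that resemble listed ones, but are neither listed nor needed, are in the scene too. What is shaped like the tube_short but turquoise is not meant.

How it is judged:
By the outcome, as a careful person would: the job done as asked, in the order asked, and still so for the second after the job is handed in, with the robot touching nothing.
It also fails if it takes over 88 s, if anything falls off the work surface, if the arm or the gripper's body presses on something with over 40 N, if the wrist force passes 120 N, or if a joint passes its speed limit or range.

## Working session

There is one attempt and no reset: what is moved stays moved. The work goes in short steps, Python scripts to look and compute and a shell command to move; the robot and the scene stay as the last step left them, time stands still between calls to the robot, and variables do not carry over. Pictures are saved under pics/ and viewed, about 12 in all and at most 16, crops included, and the job is handed in when it is done.

```bash
mkdir -p pics; ls; python3 - <<'E'
from station import get_obs, cams
import cv2,numpy as np
o=get_obs(); print({k:np.round(v,4) for k,v in o.items()})
for n in ("top","side"):
    p,d=cams.camera(n); np.savez(f"{n}0.npz",p=p,d=d)
    cv2.imwrite(f"pics/{n}0.png",p[:,:,::-1])
    c=cams.get_calibration(n); print(n,{k:np.round(v,3).tolist() for k,v in c.items()}, (d>0).mean())
E
```

```text
pics
{'time_s': np.float64(0.0), 'qpos': array([-1.3866,  0.3004,  1.5216,  0.    ,  1.3207, -0.0666]), 'joint_vel': array([-0.0017, -0.0011,  0.0018,  0.0001, -0.0007,  0.0007]), 'tau': array([ 1.00000e-03, -5.31801e+01, -3.52735e+01,  7.09000e-02,
        2.43000e-02, -1.00000e-04]), 'ee_pos': array([ 0.1364, -0.5326,  0.2239]), 'eef_rot': array([-1.5707e+00,  1.1000e-03, -1.3200e+00]), 'force': array([ 0.1   , -0.0052,  0.8563]), 'moment': array([ 0.0218, -0.0098, -0.0412]), 'grip_width': np.float64(0.0939)}
top {'fx': 407.559, 'fy': 407.559, 'cx': 315.695, 'cy': 204.312, 'dist': [-0.006, 0.0, 0.0, 0.0, 0.0], 'view': [[-0.015, -1.0, 0.003, 0.081], [-0.989, 0.014, -0.148, 0.577], [0.147, -0.006, -0.989, 0.89], [0.0, 0.0, 0.0, 1.0]]} 0.9959296875
side {'fx': 424.853, 'fy': 424.853, 'cx': 322.047, 'cy': 204.326, 'dist': [-0.105, 0.0, 0.0, 0.0, 0.0], 'view': [[-0.967, -0.253, 0.003, 0.587], [-0.162, 0.611, -0.775, 0.065], [0.195, -0.75, -0.632, 1.11], [0.0, 0.0, 0.0, 1.0]]} 0.99605078125
```

View pics/top0.png

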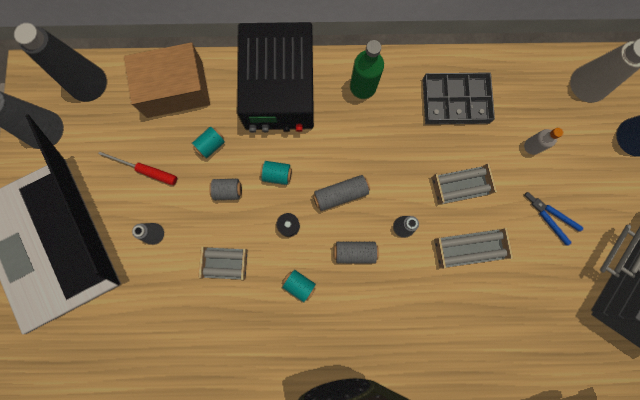

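View pics/side0.png

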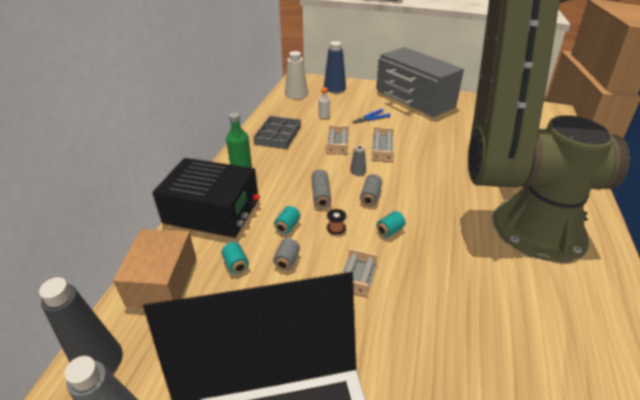

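The top view shows three grey tubes: long (341,193), medium (356,252) and short (226,189). The stands are short (223,263), medium (464,185) and long (473,249).

Things that could be confused:
- **For the short tube:** turquoise (208,142), (276,173) and (299,286), which I reject by colour. The cones (149,233) and (406,226) and the reel (288,225) are upright. The big grey cones (600,70), (65,65) and (30,120) are too large.
- **Among the grey tubes:** I'll tell them apart by length.

```bash
cat > h.py <<'E'
import numpy as np, cv2
from station import get_obs, cams
def world(name,p,d,c):
    """world xyz of every pixel from depth"""
    h,w=d.shape; u,v=np.meshgrid(np.arange(w),np.arange(h))
    K=np.array([[c['fx'],0,c['cx']],[0,c['fy'],c['cy']],[0,0,1.]])
    n=cv2.undistortPoints(np.stack([u,v],-1).reshape(-1,1,2).astype(np.float32),K,np.array(c['dist'])).reshape(h,w,2)
    P=np.dstack([n[...,0]*d,n[...,1]*d,d]); V=np.array(c['view'])
    return (P-V[:3,3])@V[:3,:3]
def rect(pts):
    (cx,cy),(a,b),t=cv2.minAreaRect((pts*1000).astype(np.float32))
    if a<b: a,b,t=b,a,t+90     # t: direction of long side, deg
    return np.round([cx,cy,a,b,(t+90)%180-90],1)
def go(x,y,z,axis):
    """shift to a TCP x,y,z with the jaws across an axis direction (deg)"""
    o=get_obs(); yaw=o['eef_rot'][2]; q1=np.arctan2(y,x)
    c,s=np.cos(yaw),np.sin(yaw); d=np.array([x,y,z])-o['ee_pos']
    cand=[np.radians(axis+k) for k in (-90,90)]
    dl=[(t-yaw+np.pi)%(2*np.pi)-np.pi for t in cand]
    j6=[(q1-t+np.pi)%(2*np.pi)-np.pi for t in cand]
    print('t',round(float(o['time_s']),2),'x %.4f y %.4f z %.4f'%(c*d[0]+s*d[1],-d[2],-s*d[0]+c*d[1]),'spin',[round(-np.degrees(a),1) for a in dl],'final q6',np.round(j6,2))
E
python3 - <<'E'
from h import *
f=np.load('top0.npz'); p,d=f['p'],f['d']; W=world('top',p,d,cams.get_calibration('top'))
print('bench z',np.median(W[300:340,150:250,2]))
print('box/bottle max z',W[30:125,240:310,2].max(),W[40:95,352:385,2].max(),'laptop',W[120:280,30:115,2].max())
S=dict(tube_long=(341,193,35),tube_medium=(356,252,28),tube_short=(226,189,22),cone_b=(406,226,15),reel=(288,225,14),stand_short=(223,263,28),stand_medium=(464,185,36),stand_long=(473,249,42),
 cone_a=(149,233,17))
for n,(u,v,r) in S.items():
    w=W[v-r:v+r,u-r:u+r].reshape(-1,3)
    for z in ((.008,.02,.03) if 'stand' in n else (.015,.035,.043)):
        m=w[w[:,2]>z]; print(n,z,rect(m[:,:2]),'zmax',round(float(m[:,2].max()),3), len(m))
E
python3 - <<'E'
import cv2
from h import *
p=np.load('top0.npz')['p']; cv2.imwrite('pics/crop1.png',cv2.resize(p[120:310,190:520],None,fx=2.4,fy=2.4,interpolation=cv2.INTER_CUBIC)[:,:,::-1])
E
```

```text
bench z 0.00031377048997008176
box/bottle max z 0.9653055595188822 0.9653055595188822 laptop 0.9653055595188822
tube_long 0.015 [563.7  46.5 232.2 103.6 -38.2] zmax 0.965 1184
tube_long 0.035 [563.8  46.9 232.5 102.7 -37.8] zmax 0.965 1079
tube_long 0.043 [561.2  46.6 230.8  94.6 -36.7] zmax 0.965 829
tube_medium 0.015 [467.    5.5 145.3  50.3 -88.9] zmax 0.965 950
tube_medium 0.035 [467.7   5.7 145.7  49.6 -88.1] zmax 0.965 879
tube_medium 0.043 [467.    7.1 144.5  43.4 -86.1] zmax 0.965 643
tube_short 0.015 [555.1 186.  307.1  71.9  56.6] zmax 0.965 647
tube_short 0.035 [554.3 186.3 307.2  68.2  56.2] zmax 0.965 565
tube_short 0.043 [551.9 185.7 304.   62.3  55.7] zmax 0.965 408
cone_b 0.015 [481.1 -39.  245.5  47.5 -64.2] zmax 0.965 411
cone_b 0.035 [482.2 -38.4 245.7  42.4 -64.8] zmax 0.965 340
cone_b 0.043 [478.6 -40.6 244.9  42.1 -62.4] zmax 0.965 311
reel 0.015 [494.7 124.  133.3  50.7  19.6] zmax 0.965 418
reel 0.035 [494.7 124.  133.3  50.7  19.6] zmax 0.965 418
reel 0.043 [494.7 123.9 133.3  50.7  19.6] zmax 0.965 387
stand_short 0.008 [443.1 207.6 259.7  69.5  86.2] zmax 0.965 984
stand_short 0.02 [443.9 207.6 259.8  67.8  86.5] zmax 0.965 767
stand_short 0.03 [443.8 207.6 259.8  67.4  86.5] zmax 0.965 182
stand_medium 0.008 [ 567.  -124.3  467.7   91.5  -69. ] zmax 0.965 1254
stand_medium 0.02 [ 566.6 -124.4  467.8   90.2  -69. ] zmax 0.965 971
stand_medium 0.03 [ 566.6 -124.4  467.8   90.2  -69. ] zmax 0.965 209
stand_long 0.008 [ 455.8 -146.6  448.9   69.7  -82.8] zmax 0.965 1564
stand_long 0.02 [ 455.8 -146.6  448.9   69.7  -82.8] zmax 0.965 1208
stand_long 0.03 [ 455.3 -146.7  448.8   69.1  -82.6] zmax 0.965 225
cone_a 0.015 [493.3 274.8 405.3  48.   81.8] zmax 0.965 498
cone_a 0.035 [492.2 274.9 405.4  44.2  81.5] zmax 0.965 398
cone_a 0.043 [472.3 279.1 405.6  41.5  75.2] zmax 0.965 357
```

View pics/crop1.png

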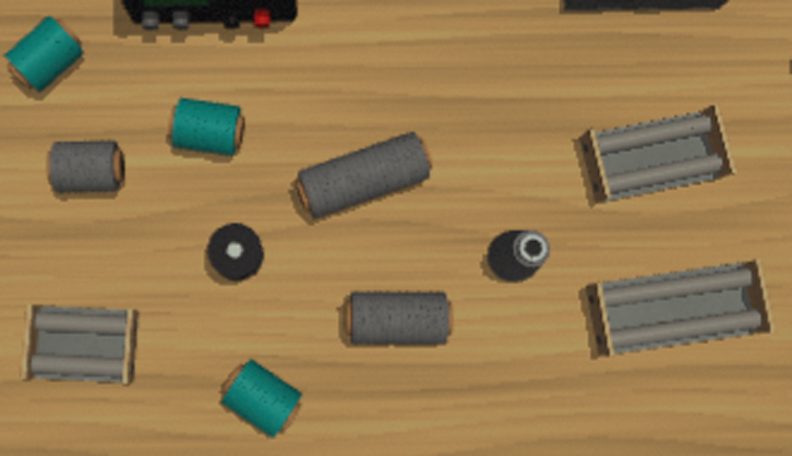

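The crop confirms it: three plain grey tubes with clearly different lengths, and three stands with matching differences. Missing depth readings spoiled the fit, so I'll filter those out.

```bash
python3 - <<'E'
from h import *
f=np.load('top0.npz'); p,d=f['p'],f['d']; W=world('top',p,d,cams.get_calibration('top'))
W[d<.3]=0
print('box, bottle max z',W[30:125,240:310,2].max(),W[40:95,352:385,2].max())
S=dict(tube_long=(341,193,33),tube_medium=(356,252,28),tube_short=(226,189,22),cone_b=(406,226,15),reel=(288,225,14),stand_short=(223,263,30),stand_medium=(464,185,36),stand_long=(473,249,42),cone_a=(149,233,17))
for n,(u,v,r) in S.items():
    for z in ((.008,.03) if 'stand' in n else (.015,.040)):
        m=(W[...,2]>z).astype(np.uint8); k,L,st,ce=cv2.connectedComponentsWithStats(m)
        sub=L[v-r:v+r,u-r:u+r]; 
        if 'stand' in n and z>.02: q=W[v-r:v+r,u-r:u+r].reshape(-1,3); q=q[q[:,2]>z]
        else: q=W[L==np.bincount(sub[sub>0]).argmax()]
        print(n,z,rect(q[:,:2]),'zmax',round(float(q[:,2].max()),3),len(q))
E
```

```text
box, bottle max z 0.11849814122742645 0.1941725695999556
tube_long 0.015 [606.8  13.  130.5  50.  -71.7] zmax 0.054 1164
tube_long 0.04 [607.1  12.7 129.8  42.8 -70.9] zmax 0.054 926
tube_medium 0.015 [467.5 -17.   99.8  47.5  89.2] zmax 0.054 939
tube_medium 0.04 [467.3 -16.8  99.5  42.6  89.1] zmax 0.054 746
tube_short 0.015 [618.5 283.6  71.2  48.3 -89.7] zmax 0.054 640
tube_short 0.04 [619.5 283.2  69.9  42.5  89.8] zmax 0.054 475
cone_b 0.015 [ 526.9 -130.5   45.5   40.6  -15.2] zmax 0.089 406
cone_b 0.04 [ 526.4 -131.7   39.7   37.7  -20.8] zmax 0.089 316
reel 0.015 [ 5.337e+02  1.383e+02  5.050e+01  5.010e+01 -1.000e-01] zmax 0.05 414
reel 0.04 [ 5.337e+02  1.383e+02  5.050e+01  5.010e+01 -1.000e-01] zmax 0.05 414
stand_short 0.008 [448.3 286.1 102.4  69.5  86.2] zmax 0.04 940
stand_short 0.03 [448.6 287.  100.6  67.4  86.5] zmax 0.04 170
stand_medium 0.008 [ 625.3 -276.5  133.8   70.   -79.3] zmax 0.04 1168
stand_medium 0.03 [ 625.  -277.1  132.6   69.8  -78.9] zmax 0.04 184
stand_long 0.008 [ 473.6 -288.3  163.2   69.7  -82.8] zmax 0.04 1468
stand_long 0.03 [ 473.7 -288.9  162.    69.1  -82.6] zmax 0.04 198
cone_a 0.015 [517.3 453.9  44.5  40.5 -52.1] zmax 0.089 492
cone_a 0.04 [518.7 454.6  37.6  37.5 -52.5] zmax 0.089 360
```

```bash
python3 -c "
from h import *
go(.607,.013,.16,-71.3)"
```

```text
t 0.1 x -0.4118 y 0.0640 z 0.5912 spin [np.float64(85.7), np.float64(-94.3)] final q6 [ 2.84 -0.3 ]
```

```bash
python3 -m handwheel '[{"fingers":1,"x":-0.015,"y":0,"z":0.022,"spin":-4},{"fingers":1,"x":-0.04,"y":0,"z":0.057,"spin":-12},{"fingers":1,"x":-0.066,"y":0,"z":0.094,"spin":-20},{"fingers":1,"x":-0.092,"y":0,"z":0.131,"spin":-28},{"fingers":1,"x":-0.118,"y":0,"z":0.168,"spin":-36},{"fingers":1,"x":-0.144,"y":0,"z":0.205,"spin":-44},{"fingers":1,"x":-0.17,"y":0,"z":0.242,"spin":-52},{"fingers":1,"x":-0.196,"y":0,"z":0.279,"spin":-60},{"fingers":1,"x":-0.222,"y":0,"z":0.316,"spin":-68},{"fingers":1,"x":-0.248,"y":0,"z":0.353,"spin":-76}]' 10; python3 -c "
from h import *
go(.607,.013,.16,-71.3)"
```

```text
time_s: 1.1
ee_pos: [0.4177, -0.2032, 0.2244]
eef_rot: [-1.571, 0.0, 0.012]
force: [0.2, -0.4, 0.1]
grip_width: 0.0941
t 1.1 x 0.1919 y 0.0644 z 0.2139 spin [np.float64(162.0), np.float64(-18.0)] final q6 [ 2.84 -0.3 ]
```

```bash
python3 -m handwheel '[{"fingers":1,"x":0.03,"y":0.01,"z":0.033,"spin":-4},{"fingers":1,"x":0.06,"y":0.02,"z":0.067,"spin":-8},{"fingers":1,"x":0.09,"y":0.03,"z":0.1,"spin":-12},{"fingers":1,"x":0.12,"y":0.04,"z":0.134,"spin":-16},{"fingers":1,"x":0.15,"y":0.05,"z":0.167,"spin":-18},{"fingers":1,"x":0.175,"y":0.06,"z":0.195,"spin":-18},{"fingers":1,"x":0.187,"y":0.064,"z":0.208,"spin":-18},{"fingers":1,"x":0.192,"y":0.064,"z":0.214,"spin":-18},{"fingers":1,"x":0.192,"y":0.064,"z":0.214,"spin":-18},{"fingers":1,"x":0.192,"y":0.064,"z":0.214,"spin":-18}]' 10; cat >> h.py <<'E'
def wrist(tag,zlo=.02,zhi=.08):
    """wrist picture; lists the blobs above the bench between zlo and zhi"""
    c=cams.get_calibration('wrist'); p,d=cams.camera('wrist'); cv2.imwrite(f'pics/{tag}.png',p[:,:,::-1])
    W=world('wrist',p,d,c); m=((d>.05)&(W[...,2]>zlo)&(W[...,2]<zhi)).astype(np.uint8)
    k,L,st,_=cv2.connectedComponentsWithStats(m)
    for i in range(1,k):
        if st[i,4]>300:
            q=W[L==i]; print(st[i].tolist(),rect(q[:,:2]),'z',np.round(np.percentile(q[:,2],[50,99]),3))
    return p,d,W
E
python3 -c "
from h import *
wrist('w1')
go(.607,.013,.031,-71.3)"
```

```text
time_s: 2.1
ee_pos: [0.6071, 0.0095, 0.1608]
eef_rot: [-1.571, -0.0, 0.32]
force: [0.2, -0.1, -0.1]
grip_width: 0.0939
[49, 0, 91, 37, 2005] [402.1  89.2  58.7  23.9  23.2] z [0.039 0.05 ]
[243, 0, 70, 48, 2680] [537.2 127.   51.4  31.9  18.3] z [0.045 0.047]
[392, 0, 96, 83, 5185] [656.8 161.5  65.5  50.3  80.5] z [0.046 0.051]
[511, 0, 129, 197, 10983] [764.5 146.7 145.9  20.2 -88. ] z [0.05  0.079]
[121, 111, 81, 117, 6765] [469.6 -17.9 101.2  49.6  88.8] z [0.046 0.051]
[290, 114, 58, 146, 7686] [607.6  12.  130.4  50.5 -71.5] z [0.047 0.051]
[223, 373, 68, 27, 1279] [ 617.  -225.6   69.9   35.9   19.4] z [0.028 0.037]
t 2.15 x 0.0010 y 0.1299 z 0.0035 spin [np.float64(179.6), np.float64(-0.4)] final q6 [ 2.84 -0.3 ]
```

View pics/w1.png

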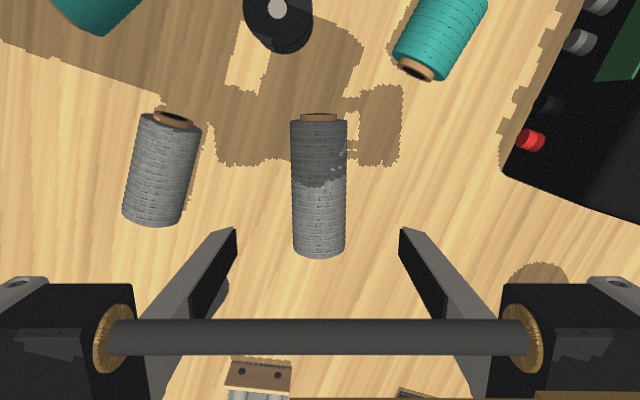

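The wrist picture shows the grey long tube at (319,185) between the jaws, with the medium tube at (162,170). Its measured position agrees with the top view to 1 mm. I'll descend and grip.

```bash
python3 -m handwheel '[{"fingers":1,"x":0.001,"y":0.015,"z":0.0025,"spin":0},{"fingers":1,"x":0.001,"y":0.045,"z":0.0025,"spin":0},{"fingers":1,"x":0.001,"y":0.075,"z":0.0025,"spin":0},{"fingers":1,"x":0.001,"y":0.1,"z":0.0025,"spin":0},{"fingers":1,"x":0.001,"y":0.118,"z":0.0025,"spin":0},{"fingers":1,"x":0.001,"y":0.126,"z":0.0025,"spin":0},{"fingers":1,"x":0.001,"y":0.13,"z":0.0025,"spin":0},{"fingers":0,"x":0.001,"y":0.13,"z":0.0025,"spin":0},{"fingers":0,"x":0.001,"y":0.13,"z":0.0025,"spin":0},{"fingers":0,"x":0.001,"y":0.13,"z":0.0025,"spin":0}]' 15; python3 -m handwheel '[{"fingers":0,"x":0,"y":0,"z":0,"spin":0},{"fingers":0,"x":0,"y":0,"z":0,"spin":0},{"fingers":0,"x":0,"y":0,"z":0,"spin":0},{"fingers":0,"x":0,"y":0,"z":0,"spin":0},{"fingers":0,"x":0,"y":0,"z":0,"spin":0},{"fingers":0,"x":0,"y":0,"z":0,"spin":0},{"fingers":0,"x":0,"y":0,"z":0,"spin":0},{"fingers":0,"x":0,"y":0,"z":0,"spin":0},{"fingers":0,"x":0,"y":0,"z":0,"spin":0},{"fingers":0,"x":0,"y":0,"z":0,"spin":0}]' 15
```

```text
time_s: 3.15
ee_pos: [0.6081, 0.013, 0.0313]
eef_rot: [-1.571, -0.001, 0.321]
force: [-0.4, -0.0, 1.3]
grip_width: 0.0735
time_s: 4.15
ee_pos: [0.6077, 0.013, 0.0306]
eef_rot: [-1.571, -0.0, 0.321]
force: [-1.5, 0.5, 3.7]
grip_width: 0.0498
```

```bash
python3 -c "
from h import *
go(.4736,-.2875,.14,-82.7)"
```

```text
t 4.15 x -0.2220 y -0.1094 z -0.2429 spin [np.float64(-168.9), np.float64(11.1)] final q6 [ 2.47 -0.67]
```

```bash
python3 -m handwheel '[{"fingers":-0.4,"x":0,"y":-0.01,"z":0,"spin":0},{"fingers":-0.4,"x":0,"y":-0.03,"z":0,"spin":0},{"fingers":-0.4,"x":0,"y":-0.06,"z":0,"spin":0},{"fingers":-0.4,"x":0,"y":-0.09,"z":0,"spin":0},{"fingers":-0.4,"x":-0.01,"y":-0.105,"z":-0.012,"spin":0},{"fingers":-0.4,"x":-0.03,"y":-0.11,"z":-0.034,"spin":1},{"fingers":-0.4,"x":-0.057,"y":-0.11,"z":-0.063,"spin":3},{"fingers":-0.4,"x":-0.084,"y":-0.11,"z":-0.092,"spin":5},{"fingers":-0.4,"x":-0.11,"y":-0.11,"z":-0.121,"spin":7},{"fingers":-0.4,"x":-0.137,"y":-0.11,"z":-0.15,"spin":9}]' 15;  python3 -c "
from h import *
go(.4736,-.2875,.14,-82.7)"
```

```text
time_s: 5.15
ee_pos: [0.5233, -0.1744, 0.1401]
eef_rot: [-1.57, 0.001, 0.162]
force: [0.8, -0.5, -2.3]
grip_width: 0.0495
t 5.15 x -0.0673 y 0.0001 z -0.1036 spin [np.float64(-178.0), np.float64(2.0)] final q6 [ 2.47 -0.67]
```

```bash
python3 -m handwheel '[{"fingers":-0.4,"x":-0.02,"y":0,"z":-0.03,"spin":1},{"fingers":-0.4,"x":-0.04,"y":0,"z":-0.06,"spin":2},{"fingers":-0.4,"x":-0.055,"y":0,"z":-0.085,"spin":2},{"fingers":-0.4,"x":-0.064,"y":0,"z":-0.099,"spin":2},{"fingers":-0.4,"x":-0.067,"y":0,"z":-0.104,"spin":2},{"fingers":-0.4,"x":-0.067,"y":0,"z":-0.104,"spin":2},{"fingers":-0.4,"x":-0.067,"y":0,"z":-0.104,"spin":2},{"fingers":-0.4,"x":-0.067,"y":0,"z":-0.104,"spin":2},{"fingers":-0.4,"x":-0.067,"y":0,"z":-0.104,"spin":2},{"fingers":-0.4,"x":-0.067,"y":0,"z":-0.104,"spin":2}]' 15;  python3 -c "
from h import *
wrist('w2',.028,.045)
wrist('w2',.13,.18)
go(.4736,-.2875,.05,-82.7)"
```

```text
time_s: 6.15
ee_pos: [0.476, -0.2856, 0.1405]
eef_rot: [-1.571, -0.0, 0.129]
force: [0.6, 0.2, -2.0]
grip_width: 0.0497
[382, 0, 57, 45, 587] [ 521.9 -149.1   43.5   17.1  -21.7] z [0.037 0.045]
[269, 103, 91, 8, 577] [ 464.3 -212.8   69.3    4.6    6.6] z [0.036 0.038]
[454, 130, 94, 13, 694] [ 613.2 -217.    69.6    6.    10.4] z [0.036 0.038]
[446, 270, 84, 13, 761] [ 636.6 -339.2   70.6    6.3   11. ] z [0.035 0.038]
[227, 129, 182, 189, 21005] [ 474.5 -271.8  101.2   74.   -83.2] z [0.157 0.178]
[278, 355, 81, 24, 1436] [ 483.3 -338.7   44.6   16.2    8.6] z [0.159 0.161]
t 6.25 x -0.0025 y 0.0904 z -0.0014 spin [np.float64(-179.9), np.float64(0.1)] final q6 [ 2.47 -0.67]
```

View pics/w2.png

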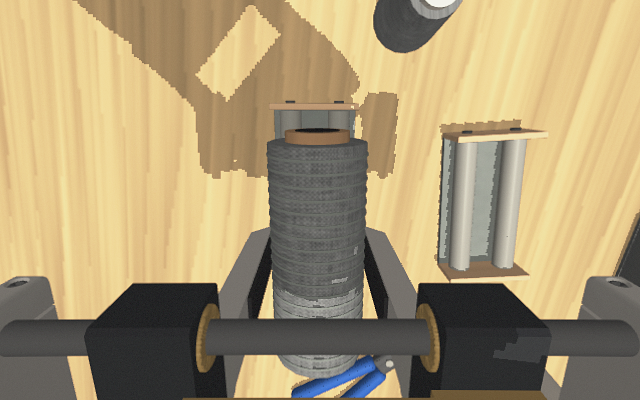

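The wrist picture shows the tube held level at (318,250) above the long stand, with the stand's near plate at (315,105). From that plate I get a stand centre of (473.3,-289.3), which is within 1.5 mm of the top view. Lowering now.

```bash
python3 -m handwheel '[{"fingers":-0.4,"x":-0.003,"y":0.01,"z":-0.0032,"spin":0.4},{"fingers":-0.4,"x":-0.003,"y":0.03,"z":-0.0032,"spin":0.4},{"fingers":-0.4,"x":-0.003,"y":0.05,"z":-0.0032,"spin":0.4},{"fingers":-0.4,"x":-0.003,"y":0.066,"z":-0.0032,"spin":0.4},{"fingers":-0.4,"x":-0.003,"y":0.077,"z":-0.0032,"spin":0.4},{"fingers":-0.4,"x":-0.003,"y":0.083,"z":-0.0032,"spin":0.4},{"fingers":-0.4,"x":-0.003,"y":0.087,"z":-0.0032,"spin":0.4},{"fingers":-0.4,"x":-0.003,"y":0.089,"z":-0.0032,"spin":0.4},{"fingers":-0.4,"x":-0.003,"y":0.0905,"z":-0.0032,"spin":0.4},{"fingers":-0.4,"x":-0.003,"y":0.0912,"z":-0.0032,"spin":0.4}]' 15;  python3 -c "
from h import *
go(.4734,-.2892,.0492,-83)"
```

```text
time_s: 7.25
ee_pos: [0.4734, -0.2897, 0.0496]
eef_rot: [-1.571, -0.001, 0.122]
force: [-0.2, 0.1, -3.3]
grip_width: 0.0496
t 7.25 x 0.0001 y 0.0004 z 0.0005 spin [np.float64(180.0), np.float64(-0.0)] final q6 [ 2.47 -0.67]
```

```bash
python3 -m handwheel '[{"fingers":-0.4,"x":0,"y":0.0003,"z":0,"spin":0},{"fingers":-0.4,"x":0,"y":0.0006,"z":0,"spin":0},{"fingers":-0.4,"x":0,"y":0.0009,"z":0,"spin":0},{"fingers":-0.4,"x":0,"y":0.0009,"z":0,"spin":0},{"fingers":-0.4,"x":0,"y":0.0009,"z":0,"spin":0},{"fingers":-0.4,"x":0,"y":0.0009,"z":0,"spin":0},{"fingers":-0.4,"x":0,"y":0.0009,"z":0,"spin":0},{"fingers":-0.4,"x":0,"y":0.0009,"z":0,"spin":0},{"fingers":-0.4,"x":0,"y":0.0009,"z":0,"spin":0},{"fingers":-0.4,"x":0,"y":0.0009,"z":0,"spin":0}]' 15
```

```text
time_s: 8.25
ee_pos: [0.4735, -0.2897, 0.049]
eef_rot: [-1.571, -0.001, 0.122]
force: [-0.3, 2.7, 5.6]
grip_width: 0.0495
```

Contact now reads +5.6 N, so the tube is seated. I'll open and retreat.

```bash
python3 -m handwheel '[{"fingers":0.2,"x":0,"y":0,"z":0,"spin":0},{"fingers":0.6,"x":0,"y":0,"z":0,"spin":0},{"fingers":1,"x":0,"y":0,"z":0,"spin":0},{"fingers":1,"x":0,"y":0,"z":0,"spin":0},{"fingers":1,"x":0,"y":-0.005,"z":0,"spin":0},{"fingers":1,"x":0,"y":-0.015,"z":0,"spin":0},{"fingers":1,"x":0,"y":-0.035,"z":0,"spin":0},{"fingers":1,"x":0,"y":-0.06,"z":0,"spin":0},{"fingers":1,"x":0,"y":-0.09,"z":0,"spin":0},{"fingers":1,"x":0,"y":-0.11,"z":0,"spin":0}]' 15;python3 -c "
from h import *
wrist('w3',.05,.08)
go(.469,-.0175,.16,89)"
```

```text
time_s: 9.25
ee_pos: [0.4736, -0.2899, 0.1613]
eef_rot: [-1.573, -0.002, 0.122]
force: [-0.7, 0.8, -0.0]
grip_width: 0.0944
[388, 0, 65, 34, 1320] [ 525.1 -147.3   36.7   17.4   -4.9] z [0.071 0.08 ]
[287, 119, 61, 153, 8352] [ 474.  -290.8  130.4   49.1  -82.8] z [0.066 0.07 ]
t 9.3 x 0.0278 y 0.0041 z 0.2716 spin [np.float64(8.0), np.float64(-172.0)] final q6 [-0.02  3.12]
```

View pics/w3.png

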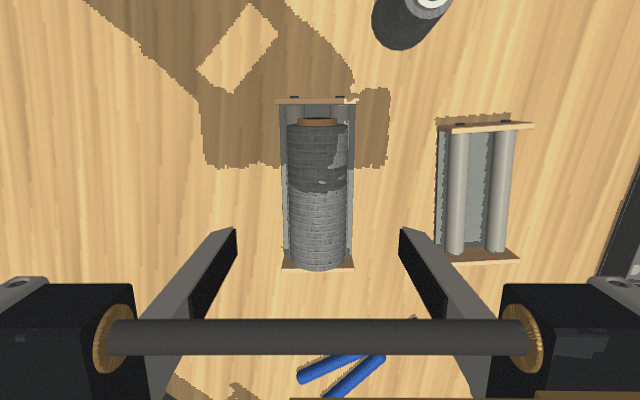

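The wrist picture shows the long tube in its groove at (317,195), between the end plates, with its top at 69 mm (68.5 expected). Next is the medium tube.

```bash
python3 -m handwheel '[{"fingers":1,"x":0.002,"y":0,"z":0.02,"spin":1},{"fingers":1,"x":0.006,"y":0,"z":0.06,"spin":2},{"fingers":1,"x":0.01,"y":0,"z":0.1,"spin":3},{"fingers":1,"x":0.014,"y":0,"z":0.14,"spin":5},{"fingers":1,"x":0.019,"y":0,"z":0.18,"spin":7},{"fingers":1,"x":0.023,"y":0,"z":0.22,"spin":8},{"fingers":1,"x":0.026,"y":0,"z":0.25,"spin":8},{"fingers":1,"x":0.028,"y":0,"z":0.268,"spin":8},{"fingers":1,"x":0.028,"y":0,"z":0.272,"spin":8},{"fingers":1,"x":0.028,"y":0.004,"z":0.272,"spin":8}]' 15;python3 -c "
from h import *
wrist('w4',.02,.08)
go(.4685,-.0175,.031,89)"
```

```text
time_s: 10.3
ee_pos: [0.4682, -0.0162, 0.1547]
eef_rot: [-1.571, -0.001, -0.017]
force: [0.5, -0.4, 0.5]
grip_width: 0.0936
[174, 0, 95, 86, 5588] [396.  112.7  70.   49.5  55.4] z [0.047 0.051]
[369, 0, 71, 31, 1618] [533.5 120.8  50.4  19.6  -1.1] z [0.045 0.047]
[529, 0, 59, 9, 344] [656.1 130.4  40.6   5.2  -3.9] z [0.028 0.039]
[289, 136, 58, 116, 6110] [468.6 -17.8 100.9  50.3  88.7] z [0.047 0.051]
[354, 281, 52, 37, 1507] [ 522.9 -124.7   47.8   24.5   23. ] z [0.042 0.067]
[283, 361, 68, 37, 1925] [ 466.  -231.2   69.9   47.     5.9] z [0.031 0.045]
[424, 367, 43, 31, 802] [ 599.4 -234.9   40.7   39.1  -84.6] z [0.027 0.037]
t 10.35 x 0.0007 y 0.1227 z -0.0008 spin [np.float64(-0.0), np.float64(180.0)] final q6 [-0.02  3.12]
```

```bash
python3 -m handwheel '[{"fingers":1,"x":0.0005,"y":0.015,"z":-0.0015,"spin":0},{"fingers":1,"x":0.0005,"y":0.045,"z":-0.0015,"spin":0},{"fingers":1,"x":0.0005,"y":0.075,"z":-0.0015,"spin":0},{"fingers":1,"x":0.0005,"y":0.1,"z":-0.0015,"spin":0},{"fingers":1,"x":0.0005,"y":0.114,"z":-0.0015,"spin":0},{"fingers":1,"x":0.0005,"y":0.121,"z":-0.0015,"spin":0},{"fingers":1,"x":0.0005,"y":0.124,"z":-0.0015,"spin":0},{"fingers":0,"x":0.0005,"y":0.124,"z":-0.0015,"spin":0},{"fingers":0,"x":0.0005,"y":0.124,"z":-0.0015,"spin":0},{"fingers":0,"x":0.0005,"y":0.124,"z":-0.0015,"spin":0}]' 15; python3 -m handwheel '[{"fingers":0,"x":0,"y":0,"z":0,"spin":0},{"fingers":0,"x":0,"y":0,"z":0,"spin":0},{"fingers":-0.4,"x":0,"y":0,"z":0,"spin":0},{"fingers":-0.4,"x":0,"y":0,"z":0,"spin":0},{"fingers":-0.4,"x":0,"y":0,"z":0,"spin":0},{"fingers":-0.4,"x":0,"y":0,"z":0,"spin":0},{"fingers":-0.4,"x":0,"y":0,"z":0,"spin":0},{"fingers":-0.4,"x":0,"y":0,"z":0,"spin":0},{"fingers":-0.4,"x":0,"y":0,"z":0,"spin":0},{"fingers":-0.4,"x":0,"y":0,"z":0,"spin":0}]' 15; python3 -c "
from h import *
go(.625,-.2775,.14,-79.1)"
```

```text
time_s: 11.35
ee_pos: [0.4688, -0.0178, 0.031]
eef_rot: [-1.571, -0.001, -0.018]
force: [0.6, 0.4, -1.0]
grip_width: 0.0735
time_s: 12.35
ee_pos: [0.4685, -0.0177, 0.0304]
eef_rot: [-1.571, -0.0, -0.018]
force: [-0.6, -0.2, 5.1]
grip_width: 0.0493
t 12.35 x 0.1612 y -0.1096 z -0.2569 spin [np.float64(168.1), np.float64(-11.9)] final q6 [ 2.53 -0.61]
```

```bash
python3 -m handwheel '[{"fingers":-0.4,"x":0,"y":-0.01,"z":0,"spin":0},{"fingers":-0.4,"x":0,"y":-0.03,"z":0,"spin":0},{"fingers":-0.4,"x":0,"y":-0.06,"z":0,"spin":0},{"fingers":-0.4,"x":0,"y":-0.09,"z":0,"spin":0},{"fingers":-0.4,"x":0.008,"y":-0.108,"z":-0.012,"spin":0},{"fingers":-0.4,"x":0.02,"y":-0.114,"z":-0.032,"spin":-1},{"fingers":-0.4,"x":0.04,"y":-0.115,"z":-0.064,"spin":-3},{"fingers":-0.4,"x":0.06,"y":-0.115,"z":-0.096,"spin":-5},{"fingers":-0.4,"x":0.08,"y":-0.115,"z":-0.128,"spin":-7},{"fingers":-0.4,"x":0.1,"y":-0.115,"z":-0.16,"spin":-9}]' 15;  python3 -c "
from h import *
go(.6249,-.278,.14,-79.2)"
```

```text
time_s: 13.35
ee_pos: [0.566, -0.1809, 0.1457]
eef_rot: [-1.571, 0.0, 0.141]
force: [-0.4, 0.4, -1.0]
grip_width: 0.0499
t 13.35 x 0.0448 y 0.0057 z -0.1044 spin [np.float64(177.3), np.float64(-2.7)] final q6 [ 2.53 -0.61]
```

```bash
python3 -m handwheel '[{"fingers":-0.4,"x":0.013,"y":0,"z":-0.03,"spin":-1},{"fingers":-0.4,"x":0.026,"y":0,"z":-0.06,"spin":-2},{"fingers":-0.4,"x":0.036,"y":0.002,"z":-0.085,"spin":-2.7},{"fingers":-0.4,"x":0.042,"y":0.005,"z":-0.098,"spin":-2.7},{"fingers":-0.4,"x":0.045,"y":0.005,"z":-0.104,"spin":-2.7},{"fingers":-0.4,"x":0.045,"y":0.005,"z":-0.104,"spin":-2.7},{"fingers":-0.4,"x":0.045,"y":0.005,"z":-0.104,"spin":-2.7},{"fingers":-0.4,"x":0.045,"y":0.005,"z":-0.104,"spin":-2.7},{"fingers":-0.4,"x":0.045,"y":0.005,"z":-0.104,"spin":-2.7},{"fingers":-0.4,"x":0.045,"y":0.005,"z":-0.104,"spin":-2.7}]' 15;  python3 -c "
from h import *
wrist('w5',.028,.045)
go(.6249,-.278,.0490,-79.2)"
```

```text
time_s: 14.35
ee_pos: [0.6245, -0.2759, 0.1407]
eef_rot: [-1.571, -0.0, 0.187]
force: [-0.2, 1.0, -1.5]
grip_width: 0.0498
[192, 0, 61, 25, 535] [ 532.8 -151.5   41.3   13.7   16.9] z [0.037 0.045]
[75, 75, 100, 14, 685] [ 464.  -212.4   70.3    5.4    6.9] z [0.036 0.038]
[133, 100, 33, 156, 667] [ 496.7 -283.6  125.3   14.9  -76.5] z [0.041 0.045]
[274, 121, 89, 7, 615] [ 614.1 -216.5   68.7    4.4   10.6] z [0.036 0.038]
[474, 144, 166, 139, 1136] [ 799.1 -241.9  161.3   79.2   52. ] z [0.03  0.032]
[609, 214, 31, 62, 336] [ 898.1 -270.4   59.5    5.4  -88.3] z [0.03  0.032]
[132, 261, 52, 11, 369] [ 497.6 -364.    42.6    5.6    6.9] z [0.036 0.038]
[355, 367, 45, 31, 588] [ 715.2 -450.    43.3   21.5   23.9] z [0.037 0.045]
t 14.4 x -0.0000 y 0.0916 z -0.0020 spin [np.float64(179.9), np.float64(-0.1)] final q6 [ 2.53 -0.61]
```

View pics/w5.png

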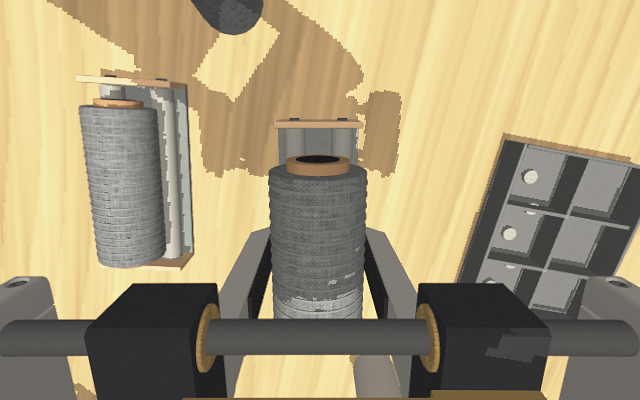

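The wrist picture shows the medium tube held at (318,240) over the medium stand, with the plate at (318,124). The centre agrees within 1 mm, and the long tube is still resting on its stand. Lowering now.

```bash
python3 -m handwheel '[{"fingers":-0.4,"x":0.0005,"y":0.01,"z":-0.002,"spin":0},{"fingers":-0.4,"x":0.0005,"y":0.03,"z":-0.002,"spin":0},{"fingers":-0.4,"x":0.0005,"y":0.05,"z":-0.002,"spin":0},{"fingers":-0.4,"x":0.0005,"y":0.066,"z":-0.002,"spin":0},{"fingers":-0.4,"x":0.0005,"y":0.077,"z":-0.002,"spin":0},{"fingers":-0.4,"x":0.0005,"y":0.083,"z":-0.002,"spin":0},{"fingers":-0.4,"x":0.0005,"y":0.087,"z":-0.002,"spin":0},{"fingers":-0.4,"x":0.0005,"y":0.089,"z":-0.002,"spin":0},{"fingers":-0.4,"x":0.0005,"y":0.0905,"z":-0.002,"spin":0},{"fingers":-0.4,"x":0.0005,"y":0.0912,"z":-0.002,"spin":0}]' 15; python3 -m handwheel '[{"fingers":-0.4,"x":0,"y":0.0003,"z":0,"spin":0},{"fingers":-0.4,"x":0,"y":0.0006,"z":0,"spin":0},{"fingers":-0.4,"x":0,"y":0.0008,"z":0,"spin":0},{"fingers":-0.4,"x":0,"y":0.0008,"z":0,"spin":0},{"fingers":-0.4,"x":0,"y":0.0008,"z":0,"spin":0},{"fingers":-0.4,"x":0,"y":0.0008,"z":0,"spin":0},{"fingers":-0.4,"x":0,"y":0.0008,"z":0,"spin":0},{"fingers":-0.4,"x":0,"y":0.0008,"z":0,"spin":0},{"fingers":-0.4,"x":0,"y":0.0008,"z":0,"spin":0},{"fingers":-0.4,"x":0,"y":0.0008,"z":0,"spin":0}]' 15
```

```text
time_s: 15.4
ee_pos: [0.6256, -0.2782, 0.0496]
eef_rot: [-1.571, -0.001, 0.186]
force: [0.0, -0.3, -1.4]
grip_width: 0.0496
time_s: 16.4
ee_pos: [0.6254, -0.2783, 0.049]
eef_rot: [-1.571, -0.0, 0.186]
force: [-3.9, 1.0, 6.8]
grip_width: 0.0498
```

```bash
python3 -m handwheel '[{"fingers":0.2,"x":0,"y":0,"z":0,"spin":0},{"fingers":0.6,"x":0,"y":0,"z":0,"spin":0},{"fingers":1,"x":0,"y":0,"z":0,"spin":0},{"fingers":1,"x":0,"y":0,"z":0,"spin":0},{"fingers":1,"x":0,"y":-0.005,"z":0,"spin":0},{"fingers":1,"x":0,"y":-0.015,"z":0,"spin":0},{"fingers":1,"x":0,"y":-0.035,"z":0,"spin":0},{"fingers":1,"x":0,"y":-0.06,"z":0,"spin":0},{"fingers":1,"x":0,"y":-0.09,"z":0,"spin":0},{"fingers":1,"x":0,"y":-0.12,"z":0,"spin":0}]' 15;python3 -c "
from h import *
wrist('w6',.05,.08)
go(.619,.283,.17,89.9)"
```

```text
time_s: 17.4
ee_pos: [0.6253, -0.2781, 0.1705]
eef_rot: [-1.571, -0.001, 0.186]
force: [0.7, -1.1, -0.6]
grip_width: 0.0938
[198, 0, 53, 20, 725] [ 532.  -150.2   37.2   11.4   14.7] z [0.064 0.079]
[104, 96, 70, 154, 8603] [ 475.1 -290.2  131.3   49.   -83.3] z [0.066 0.07 ]
[289, 136, 58, 116, 6004] [ 625.6 -278.5  101.    48.9  -79.8] z [0.066 0.07 ]
[354, 360, 46, 38, 1334] [ 717.8 -451.1   43.2   27.1   12.9] z [0.068 0.08 ]
t 17.45 x 0.0964 y 0.0065 z 0.5536 spin [np.float64(10.8), np.float64(-169.2)] final q6 [ 0.43 -2.71]
```

View pics/w6.png

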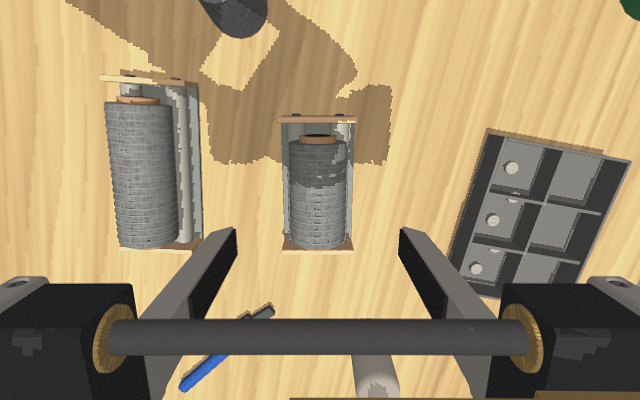

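The wrist picture shows the medium tube seated at (317,190), top 69 mm, between its plates. The long tube is still in place. Next is the short tube.

```bash
python3 -m handwheel '[{"fingers":1,"x":0.003,"y":0,"z":0.018,"spin":0},{"fingers":1,"x":0.01,"y":0,"z":0.058,"spin":1},{"fingers":1,"x":0.018,"y":0,"z":0.103,"spin":2},{"fingers":1,"x":0.026,"y":0,"z":0.148,"spin":3},{"fingers":1,"x":0.034,"y":0,"z":0.193,"spin":4},{"fingers":1,"x":0.042,"y":0,"z":0.238,"spin":5},{"fingers":1,"x":0.05,"y":0,"z":0.283,"spin":6},{"fingers":1,"x":0.057,"y":0,"z":0.328,"spin":7},{"fingers":1,"x":0.065,"y":0,"z":0.373,"spin":8},{"fingers":1,"x":0.073,"y":0,"z":0.418,"spin":9}]' 15;python3 -c "
from h import *
go(.619,.2825,.16,89.9)"
```

```text
time_s: 18.45
ee_pos: [0.6185, 0.1488, 0.1678]
eef_rot: [-1.571, 0.001, 0.029]
force: [0.5, 0.3, -0.3]
grip_width: 0.0939
t 18.45 x 0.0044 y 0.0078 z 0.1336 spin [np.float64(1.8), np.float64(-178.2)] final q6 [ 0.43 -2.71]
```

```bash
python3 -m handwheel '[{"fingers":1,"x":0.001,"y":0,"z":0.04,"spin":1},{"fingers":1,"x":0.003,"y":0.002,"z":0.08,"spin":1.8},{"fingers":1,"x":0.004,"y":0.006,"z":0.11,"spin":1.8},{"fingers":1,"x":0.004,"y":0.008,"z":0.125,"spin":1.8},{"fingers":1,"x":0.004,"y":0.008,"z":0.132,"spin":1.8},{"fingers":1,"x":0.004,"y":0.008,"z":0.132,"spin":1.8},{"fingers":1,"x":0.004,"y":0.008,"z":0.132,"spin":1.8},{"fingers":1,"x":0.004,"y":0.008,"z":0.132,"spin":1.8},{"fingers":1,"x":0.004,"y":0.008,"z":0.132,"spin":1.8},{"fingers":1,"x":0.004,"y":0.008,"z":0.132,"spin":1.8}]' 15;python3 -c "
from h import *
wrist('w7',.02,.08)
go(.619,.2825,.031,89.9)"
```

```text
time_s: 19.45
ee_pos: [0.6201, 0.2776, 0.1605]
eef_rot: [-1.571, -0.0, -0.003]
force: [0.0, -0.4, -0.1]
grip_width: 0.094
[336, 0, 38, 41, 1010] [649.9 421.2  32.   22.7  70.5] z [0.024 0.027]
[561, 0, 70, 137, 8471] [827.1 380.4 104.7   4.6 -78.5] z [0.054 0.079]
[404, 90, 91, 90, 4936] [733.7 325.7  70.7  50.  -46.8] z [0.046 0.051]
[73, 120, 100, 119, 4935] [448.9 287.3 102.9  70.7  86.8] z [0.025 0.037]
[289, 145, 56, 82, 4175] [619.8 282.8  70.6  50.  -89.1] z [0.047 0.051]
[460, 221, 180, 96, 6525] [832.8 237.5 173.7  58.7  22.9] z [0.051 0.08 ]
[326, 262, 60, 56, 2666] [657.9 169.1  63.1  49.8  80.3] z [0.043 0.051]
[209, 303, 44, 15, 448] [536.1 154.7  39.5  18.3 -17.3] z [0.042 0.046]
t 19.5 x -0.0011 y 0.1295 z 0.0047 spin [np.float64(-0.1), np.float64(179.9)] final q6 [ 0.43 -2.71]
```

View pics/w7.png

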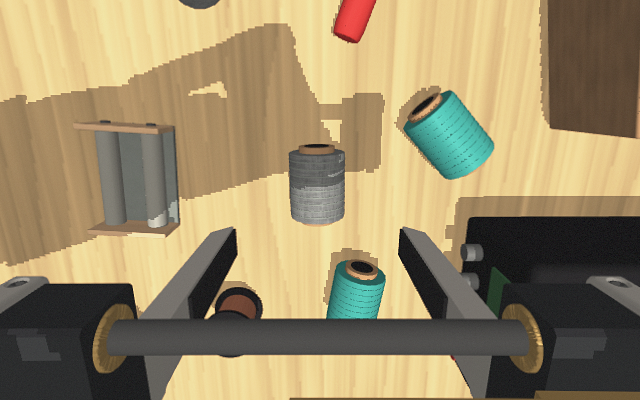

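The wrist picture shows the plain grey short tube at (317,185) between the jaws, 70.6 mm long. The turquoise ones at (448,135) and (357,290) are clear of the fingers. Descending and gripping.

```bash
python3 -m handwheel '[{"fingers":1,"x":-0.0005,"y":0.015,"z":0.005,"spin":0},{"fingers":1,"x":-0.0005,"y":0.045,"z":0.005,"spin":0},{"fingers":1,"x":-0.0005,"y":0.075,"z":0.005,"spin":0},{"fingers":1,"x":-0.0005,"y":0.1,"z":0.005,"spin":0},{"fingers":1,"x":-0.0005,"y":0.118,"z":0.005,"spin":0},{"fingers":1,"x":-0.0005,"y":0.126,"z":0.005,"spin":0},{"fingers":1,"x":-0.0005,"y":0.1295,"z":0.005,"spin":0},{"fingers":0,"x":-0.0005,"y":0.1295,"z":0.005,"spin":0},{"fingers":0,"x":-0.0005,"y":0.1295,"z":0.005,"spin":0},{"fingers":0,"x":-0.0005,"y":0.1295,"z":0.005,"spin":0}]' 15; python3 -m handwheel '[{"fingers":0,"x":0,"y":0,"z":0,"spin":0},{"fingers":0,"x":0,"y":0,"z":0,"spin":0},{"fingers":-0.4,"x":0,"y":0,"z":0,"spin":0},{"fingers":-0.4,"x":0,"y":0,"z":0,"spin":0},{"fingers":-0.4,"x":0,"y":0,"z":0,"spin":0},{"fingers":-0.4,"x":0,"y":0,"z":0,"spin":0},{"fingers":-0.4,"x":0,"y":0,"z":0,"spin":0},{"fingers":-0.4,"x":0,"y":0,"z":0,"spin":0},{"fingers":-0.4,"x":0,"y":0,"z":0,"spin":0},{"fingers":-0.4,"x":0,"y":0,"z":0,"spin":0}]' 15; python3 -c "
from h import *
go(.4487,.287,.14,86.6)"
```

```text
time_s: 20.5
ee_pos: [0.6198, 0.2834, 0.0319]
eef_rot: [-1.57, -0.001, -0.002]
force: [-0.5, 0.0, 0.1]
grip_width: 0.0735
time_s: 21.5
ee_pos: [0.6195, 0.2832, 0.031]
eef_rot: [-1.571, -0.0, -0.002]
force: [-1.9, -1.5, 3.7]
grip_width: 0.0499
t 21.5 x -0.1708 y -0.1090 z 0.0034 spin [np.float64(3.3), np.float64(-176.7)] final q6 [ 0.63 -2.51]
```

```bash
python3 -m handwheel '[{"fingers":-0.4,"x":0,"y":-0.01,"z":0,"spin":0},{"fingers":-0.4,"x":0,"y":-0.03,"z":0,"spin":0},{"fingers":-0.4,"x":0,"y":-0.06,"z":0,"spin":0},{"fingers":-0.4,"x":-0.01,"y":-0.09,"z":0,"spin":0},{"fingers":-0.4,"x":-0.04,"y":-0.107,"z":0.001,"spin":1},{"fingers":-0.4,"x":-0.08,"y":-0.109,"z":0.002,"spin":2},{"fingers":-0.4,"x":-0.12,"y":-0.109,"z":0.003,"spin":3.3},{"fingers":-0.4,"x":-0.15,"y":-0.109,"z":0.0035,"spin":3.3},{"fingers":-0.4,"x":-0.166,"y":-0.109,"z":0.0035,"spin":3.3},{"fingers":-0.4,"x":-0.171,"y":-0.109,"z":0.0035,"spin":3.3}]' 15;  python3 -m handwheel '[{"fingers":-0.4,"x":0,"y":0,"z":0,"spin":0},{"fingers":-0.4,"x":0,"y":0,"z":0,"spin":0},{"fingers":-0.4,"x":0,"y":0,"z":0,"spin":0},{"fingers":-0.4,"x":0,"y":0,"z":0,"spin":0},{"fingers":-0.4,"x":0,"y":0,"z":0,"spin":0},{"fingers":-0.4,"x":0,"y":0,"z":0,"spin":0},{"fingers":-0.4,"x":0,"y":0,"z":0,"spin":0},{"fingers":-0.4,"x":0,"y":0,"z":0,"spin":0},{"fingers":-0.4,"x":0,"y":0,"z":0,"spin":0},{"fingers":-0.4,"x":0,"y":0,"z":0,"spin":0}]' 15; python3 -c "
from h import *
wrist('w8',.028,.045)
go(.4487,.287,.0496,86.6)"
```

```text
time_s: 22.5
ee_pos: [0.4472, 0.2872, 0.1405]
eef_rot: [-1.571, -0.0, -0.059]
force: [0.0, 0.7, -1.1]
grip_width: 0.0498
time_s: 23.5
ee_pos: [0.4484, 0.2871, 0.1399]
eef_rot: [-1.571, -0.0, -0.06]
force: [0.3, 0.1, -1.3]
grip_width: 0.0497
[273, 138, 89, 8, 622] [451.4 333.6  69.6   5.   -3.7] z [0.036 0.038]
[524, 274, 61, 45, 1364] [653.7 190.3  53.1  29.1  28.7] z [0.038 0.045]
[239, 355, 33, 42, 586] [377.9 122.   55.3  11.7  55.6] z [0.04  0.045]
[279, 355, 32, 43, 361] [416.9 113.3  57.6  28.1  86.1] z [0.041 0.045]
t 23.55 x 0.0003 y 0.0903 z -0.0001 spin [np.float64(-0.0), np.float64(180.0)] final q6 [ 0.63 -2.51]
```

View pics/w8.png

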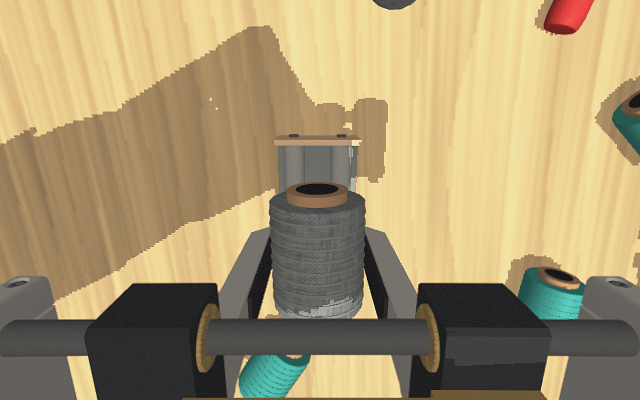

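The wrist picture shows the short tube held at (318,250) over the short stand, with the plate at (318,140). The stand centre from the plate is (448.3,286.2), which agrees. Lowering now.

```bash
python3 -m handwheel '[{"fingers":-0.4,"x":0,"y":0.01,"z":-0.0006,"spin":0},{"fingers":-0.4,"x":0,"y":0.03,"z":-0.0006,"spin":0},{"fingers":-0.4,"x":0,"y":0.05,"z":-0.0006,"spin":0},{"fingers":-0.4,"x":0,"y":0.066,"z":-0.0006,"spin":0},{"fingers":-0.4,"x":0,"y":0.077,"z":-0.0006,"spin":0},{"fingers":-0.4,"x":0,"y":0.083,"z":-0.0006,"spin":0},{"fingers":-0.4,"x":0,"y":0.086,"z":-0.0006,"spin":0},{"fingers":-0.4,"x":0,"y":0.088,"z":-0.0006,"spin":0},{"fingers":-0.4,"x":0,"y":0.0892,"z":-0.0006,"spin":0},{"fingers":-0.4,"x":0,"y":0.0898,"z":-0.0006,"spin":0}]' 15; python3 -m handwheel '[{"fingers":-0.4,"x":0,"y":0.0003,"z":0,"spin":0},{"fingers":-0.4,"x":0,"y":0.0006,"z":0,"spin":0},{"fingers":-0.4,"x":0,"y":0.0008,"z":0,"spin":0},{"fingers":-0.4,"x":0,"y":0.0008,"z":0,"spin":0},{"fingers":-0.4,"x":0,"y":0.0008,"z":0,"spin":0},{"fingers":-0.4,"x":0,"y":0.0008,"z":0,"spin":0},{"fingers":-0.4,"x":0,"y":0.0008,"z":0,"spin":0},{"fingers":-0.4,"x":0,"y":0.0008,"z":0,"spin":0},{"fingers":-0.4,"x":0,"y":0.0008,"z":0,"spin":0},{"fingers":-0.4,"x":0,"y":0.0008,"z":0,"spin":0}]' 15
```

```text
time_s: 24.55
ee_pos: [0.4485, 0.2866, 0.0504]
eef_rot: [-1.57, -0.001, -0.06]
force: [-0.3, 1.1, -1.2]
grip_width: 0.0497
time_s: 25.55
ee_pos: [0.4484, 0.2866, 0.0496]
eef_rot: [-1.57, -0.0, -0.06]
force: [-3.6, 2.2, 5.6]
grip_width: 0.0494
```

Contact reads +5.6 N. Opening and retreating.

```bash
python3 -m handwheel '[{"fingers":0.2,"x":0,"y":0,"z":0,"spin":0},{"fingers":0.6,"x":0,"y":0,"z":0,"spin":0},{"fingers":1,"x":0,"y":0,"z":0,"spin":0},{"fingers":1,"x":0,"y":0,"z":0,"spin":0},{"fingers":1,"x":0,"y":-0.005,"z":0,"spin":0},{"fingers":1,"x":0,"y":-0.015,"z":0,"spin":0},{"fingers":1,"x":0,"y":-0.035,"z":0,"spin":0},{"fingers":1,"x":0,"y":-0.06,"z":0,"spin":0},{"fingers":1,"x":0,"y":-0.09,"z":0,"spin":0},{"fingers":1,"x":0,"y":-0.12,"z":0,"spin":0}]' 15;  python3 -m handwheel '[{"fingers":1,"x":0,"y":0,"z":-0.02,"spin":0},{"fingers":1,"x":0,"y":0,"z":-0.05,"spin":0},{"fingers":1,"x":0,"y":0,"z":-0.08,"spin":0},{"fingers":1,"x":0,"y":0,"z":-0.11,"spin":0},{"fingers":1,"x":-0.02,"y":0,"z":-0.13,"spin":0},{"fingers":1,"x":-0.04,"y":0,"z":-0.15,"spin":0},{"fingers":1,"x":-0.05,"y":0,"z":-0.15,"spin":0},{"fingers":1,"x":-0.05,"y":0,"z":-0.15,"spin":0},{"fingers":1,"x":-0.05,"y":0,"z":-0.15,"spin":0},{"fingers":1,"x":-0.05,"y":0,"z":-0.15,"spin":0}]' 15; python3 - <<'E'
from h import *
wrist('w9',.05,.08)
p,d=cams.camera('top'); cv2.imwrite('pics/top9.png',p[:,:,::-1])
W=world('top',p,d,cams.get_calibration('top')); W[d<.3]=0
k,L,st,_=cv2.connectedComponentsWithStats(((W[...,2]>.02)&(W[...,2]<.1)).astype(np.uint8))
for i in range(1,k):
    if 200<st[i,4]<2000: q=W[L==i]; print(st[i].tolist(),rect(q[:,:2]),round(float(q[:,2].max()),3))
E
```

```text
time_s: 26.55
ee_pos: [0.4483, 0.2864, 0.1713]
eef_rot: [-1.571, -0.0, -0.06]
force: [0.3, -0.1, -0.0]
grip_width: 0.0939
time_s: 27.55
ee_pos: [0.3901, 0.1403, 0.1694]
eef_rot: [-1.571, -0.0, -0.059]
force: [0.0, -0.1, -0.9]
grip_width: 0.0943
[350, 0, 66, 54, 3174] [447.  268.3  48.4  36.2  -3.8] z [0.065 0.07 ]
[304, 193, 44, 58, 422] [394.7 113.9  59.1  15.9  55.7] z [0.05  0.052]
[52, 53, 51, 46, 1059] [884.9 621.8  94.3  50.9 -41.8] 0.1
[574, 53, 52, 47, 1196] [ 869.8 -599.2   93.5   52.6   30.6] 0.1
[350, 70, 31, 27, 417] [861.6 -46.1  67.2  31.9  79.7] 0.1
[424, 72, 71, 50, 945] [ 840.1 -280.   163.1  122.7   89.8] 0.035
[25, 101, 34, 41, 614] [784.8 703.6  80.   24.6  12.5] 0.1
[238, 113, 76, 20, 991] [764.3 159.4 168.1  20.5 -88.7] 0.1
[622, 115, 18, 39, 507] [ 741.8 -689.4   93.    37.8   -2.9] 0.067
[7, 124, 32, 22, 300] [743.4 734.2  60.7  19.2 -75.7] 0.1
[192, 127, 32, 31, 614] [733.2 326.3  70.   49.3 -46.7] 0.055
[527, 129, 31, 24, 472] [ 717.5 -455.4   43.1   36.5   37.8] 0.1
[51, 143, 69, 142, 740] [558.9 591.1 339.1  40.1  25.6] 0.1
[260, 161, 32, 24, 616] [656.6 165.4  70.1  49.3  80.4] 0.054
[134, 163, 41, 21, 361] [661.6 454.2 100.   23.6  69.6] 0.03
[433, 163, 64, 41, 1388] [ 625.3 -276.3  132.5   69.6  -79.4] 0.073
[276, 213, 23, 23, 413] [533.6 138.3  50.4  50.3  89.9] 0.05
[395, 216, 24, 21, 387] [ 527.1 -130.8   43.    41.5  -20.2] 0.089
[132, 223, 29, 21, 467] [518.4 453.3  41.5  40.7 -56. ] 0.089
[437, 228, 76, 41, 1783] [ 473.6 -288.4  162.    69.2  -82.7] 0.073
[198, 247, 49, 33, 1121] [448.6 286.2 102.4  68.   86.5] 0.073
```

View pics/top9.png

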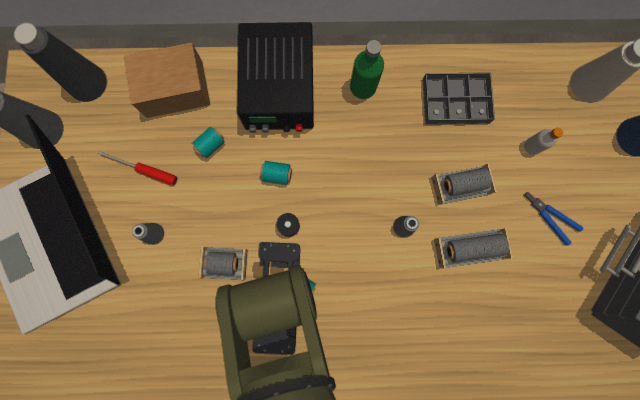

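View pics/w9.png

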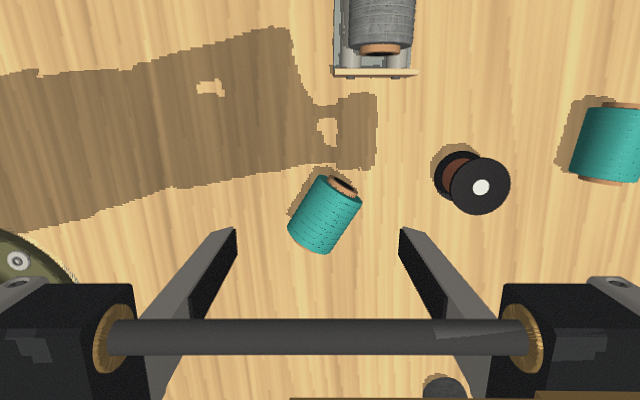

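The top view shows all three tubes in their own stands: short (222,263), medium (468,183) and long (475,247). The cones at (149,233) and (406,226) and the reel at (288,225) are unmoved. The arm is clear at z 0.17, so I'm handing in.

```bash
python3 -c "
from station import workorder
print(workorder.hand_in())"
```

```text
the job is handed in; nothing more can be done
None
```

All three tubes are on their own roller stands, placed in the order long, medium, short, and the job was handed in at about 27.7 s. Each tube was lowered until the wrist force showed light contact (about 6–7 N) before the gripper opened, so none was dropped.

**Tubes:** The last wrist pictures put each tube's top at about 69–70 mm, where 68.5 mm is expected for a tube in the groove. They lie between the end plates, and the long tube had not shifted between two looks. The short tube was only partly in view in its last wrist picture, so for that one I relied on the top camera, which shows it centred.

**Cones and reel:** The cones and reel measured within about 1 mm of where they started. The arm was clear of everything, at 0.17 m height with the gripper open.

No check failed; separate measurements of the same thing agreed within about 2 mm.

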